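# Fetch the doming block from behind the bench things

### The job

The steel doming block is hemmed in at the back of the low wooden tray: first clear the flux bottle, the ring mandrel and the little anvil out of its way and stand all three on the thin bench mat, then bring the doming block over and set it, hollows up, in the middle of the thick rubber pad and square to its edges. After that put the three back into the tray, each standing on the very spot where it stood at the start. Keep everything upright, set things down rather than letting them fall, and leave the sorting tray, pliers and scoop where they lie.

Things in the scene. Friction and masses are not known exactly. Their poses are not given: they have to be found in the camera images.
- doming_block: doming block: plain bright steel cube, 45 mm each way, about 0.6 kg, round hollows in its top face. Origin: centre of its underside; z up; x and y square to its side faces. It stands at the back of the wooden tray, its faces 3 to 17 mm from the three things around its front and sides, which are taller than it.
- flux_bottle: flux bottle: round amber glass bottle with a paper band and a black screw cap, upright, about 0.16 kg. Body 46 mm across up to 60 mm high, shoulder and neck above it, cap 27 mm across from 82 to 108 mm above the underside (its top end). Origin: centre of its underside; z up.
- ring_mandrel: ring mandrel on its foot: dark steel disc foot 56 mm across and 13 mm high, carrying an upright plain steel tapered rod, 25 mm across just above the foot and 13 mm across near its top, 147 mm above the underside. About 0.34 kg. Origin: centre of its underside; z up.
- horn_anvil: small horn anvil on its block: light wooden block 48 x 48 x 56 mm with a small steel anvil fixed on it, 100 mm high in all, about 0.42 kg. The anvil's head is 20 mm wide (along y), from 82 to 100 mm above the underside, and reaches from x = -24 to +16 mm; the pointed horn goes on to x = +41 mm. A 16 to 18 mm neck is below. Origin: centre of the block's underside; x towards the horn's tip, z up.
- bench_mat: bench mat: flat grey rubber mat, 240 mm (its x) x 150 mm (its y), 3 mm thick, fixed on the bench to one side of the tray, empty at the start. Origin: centre of its underside; its upper face lies 3 mm above.
- rubber_pad: rubber pad: thick square black rubber pad, 100 x 100 mm, 20 mm thick, fixed on the bench on the other side of the tray. Origin: centre of its underside; its upper face lies 20 mm above; x and y square to its edges.
- tray: store tray: low dark wooden tray, fixed, 140 (x) x 210 mm; floor 6 mm above the bench, 14 mm rim on both sides and the far edge, open towards the robot. Origin: on the bench, 40 mm before the far rim, under the doming block (within 3 mm). One of the other three stands about 58 mm in front of it (-x), the others 18 mm in front and 60 mm to each side (y); which stands where changes.
- sorting_tray: sorting tray: shallow black tray, 90 x 150 mm, 16 mm high, with a wire and stones in it, lying between the robot and the wooden tray. Leave it alone. Origin: centre of its underside.
- pliers: flat-nose pliers with blue grips, about 120 mm long, 12 mm high, lying flat on the bench beyond the mat or the pad. Leave them alone. Origin: under their middle, x towards the jaws.
- scoop: scoop: folded dark sheet steel, 70 x 55 mm, 20 mm high, lying on the bench. Leave it alone. Origin: centre of its underside.

How it is judged:
On the way, in this order (a step that is already met when the one before it is completed fails the run):
1. the flux bottle, the ring mandrel and the anvil all stand upright on the bench mat, released (x of flux_bottle in the frame of bench_mat between -0.12 and 0.12 m and y of flux_bottle in the frame of bench_mat between -0.075 and 0.075 m and z of flux_bottle in the frame of bench_mat between -0.002 and 0.012 m and angle between each of flux_bottle, ring_mandrel, horn_anvil's own z axis and vertical below 0.15 rad and linear speed of each of flux_bottle, ring_mandrel, horn_anvil below 0.03 m/s and angular speed of each of flux_bottle, ring_mandrel, horn_anvil below 0.3 rad/s and contact force between each of flux_bottle, ring_mandrel, horn_anvil and the fingers below 0.2 N and x of ring_mandrel in the frame of bench_mat between -0.12 and 0.12 m and y of ring_mandrel in the frame of bench_mat between -0.075 and 0.075 m and z of ring_mandrel in the frame of bench_mat between -0.002 and 0.012 m and x of horn_anvil in the frame of bench_mat between -0.12 and 0.12 m and y of horn_anvil in the frame of bench_mat between -0.075 and 0.075 m and z of horn_anvil in the frame of bench_mat between -0.002 and 0.012 m), for 0.2 s.
2. the doming block stands hollows up in the middle of the rubber pad, square to it, released (horizontal distance between doming_block and rubber_pad below 0.015 m and z of doming_block in the frame of rubber_pad between 0.015 and 0.026 m and angle between doming_block's own z axis and vertical below 0.15 rad and linear speed of doming_block below 0.03 m/s and angular speed of doming_block below 0.3 rad/s and contact force between doming_block and the fingers below 0.2 N and (angle between the x axis of doming_block and the x axis of rubber_pad, either way round below 0.22 rad or angle between the x axis of doming_block and the y axis of rubber_pad, either way round below 0.22 rad)), for 0.2 s.
At the end, for the whole second after the job is handed in: The doming block stands upright on the rubber pad, within 15 mm of its centre and 0.22 rad of square; the bottle, the mandrel and the anvil each stand upright within 15 mm of where they stood at the start; all released and at rest (all of step 2 and distance of each of flux_bottle, ring_mandrel, horn_anvil from where it was at the start of the episode below 0.015 m and angle between each of flux_bottle, ring_mandrel, horn_anvil's own z axis and vertical below 0.15 rad and linear speed of each of flux_bottle, ring_mandrel, horn_anvil below 0.03 m/s and angular speed of each of flux_bottle, ring_mandrel, horn_anvil below 0.3 rad/s); the robot touches nothing.
It fails at once if one of the four things is tipped over (more than 0.5 rad) (angle between any of flux_bottle, ring_mandrel, horn_anvil, doming_block's own z axis and vertical above 0.5 rad).
It fails at once if one of the four things is let fall (more than about 2 cm) ((contact force between flux_bottle and the fingers below 0.05 N and linear speed of flux_bottle above 0.65 m/s) or (contact force between ring_mandrel and the fingers below 0.05 N and linear speed of ring_mandrel above 0.65 m/s) or (contact force between horn_anvil and the fingers below 0.05 N and linear speed of horn_anvil above 0.65 m/s) or (contact force between doming_block and the fingers below 0.05 N and linear speed of doming_block above 0.65 m/s)).
It fails at once if the sorting tray, the pliers or the scoop is moved more than 2 cm (distance of any of sorting_tray, pliers, scoop from where it was at the start of the episode above 0.02 m).
It also fails if it takes over 141 s, if anything falls off the work surface, if the arm or the gripper's body presses on something with over 40 N, if the wrist force passes 120 N, or if a joint passes its speed limit or range.

### The arm

A 6-joint arm with a two-finger parallel gripper is mounted at the origin on the work surface. World frame = base frame: x ahead of the robot, y to its left, z up, the work surface at z = 0. Lengths are in m, angles in rad, forces in N, time in s.
With the tool pointing down it reaches from about 0.4 to 0.825 m from the base axis. Payload 7 kg.
Tool frame: the origin (TCP) lies on the centre line of the jaws, within the pads' length; the fingertips stand arm.tip_reach ahead of it and the grasp point (between the pads) lies 5 mm behind it (arm.tip_reach is the distance from the TCP to the fingertips, in m); z points along the fingers, y is the line along which they close (so a half turn about z gives the same grasp; the last joint's range is limited). The gripper opens to 88 mm and grips with 3 to 60 N. Pads are 19 mm wide; open, the fingers measure 130 mm over their backs; the gripper's body (78 mm by 193 mm) begins 47 mm behind the grasp point.
Start: joints at [-0.824, 0.359, 0.012, 0, -1.224, -0.288], TCP at [0.299, -0.605, 0.241] pointing down, gripper open.
Joint ranges: [-3.07, 3.07], [-1.43, 2.12], [-1.02, 1.25], [-3.03, 1.67], [-3.05, -0], [-3.03, 3.03]. Speed limits (rad/s): [2.39, 2.39, 3.01, 3.14, 3.14, 3.14].

### API

Orientations are given as [roll, pitch, yaw] about the fixed x, y, z axes, in that order (R = Rz(yaw) Ry(pitch) Rx(roll)).
In Python, from station import status, optics, order, arm gives the robot as it stands. The module is installed in compiled form; this text tells all that it offers.
- The arm moves only by the shell command python3 -m jog 'ROWS' [FORCE]. ROWS is JSON, a list of rows, each a list of 3 entries, a list of its own where there are three numbers: the gripper command: -1 is shut, 1 is fully open, values between are in proportion, then the shift along the tool's x, y, z in mm, then the turn about the tool's z in rad. A call has 1 to 20 rows; each row is the pose to reach, as a shift and turn from the pose commanded when the call began, along the tool's axes at that moment; what a row does not reach only later rows make up. A row lasts 1/8 s, in which the tool goes at most 62.5 mm and 10.7 degrees, less where a joint would pass 70% of its speed; a pose out of reach is approached as far as the arm can. A call with a gripper value outside its range is refused whole. The fingers move at their own pace and stop on an object; FORCE is the grip in N (left out, the last holds). Time passes only in rows, so rows that repeat a pose let the fingers close. It gives the time, the measured TCP pose, the force, the opening and the grip force at its end, in the units of the state.
- status.get_state(): the state, without advancing time (a new reading comes with each control period).
- optics.grab_frame(name): name is "side" or "top" or "wrist"; returns a dict with "color" (480x640x3 uint8, red, green, blue), "mtx" (3x3 intrinsics, pixels), "cam_to_world" (4x4, takes a point from camera to world coordinates). Camera axes: x right, y down, z forward; pixel columns grow to the right and rows downward; lengths in m; the calibration is good to about 2 mm. A picture is of the moment at which its call begins. There is no depth.
- order.job_done(): hands the job in; it is judged then, once.
The state is a dict: "t": time; "q": joint angles; "qd": joint speeds; "joint_efforts": joint torques, N m; "eef_pos": TCP position; "ee_rot": TCP orientation; "force": force on the tool from outside, world axes, zero at the start; "moment": the same for the moment, N m; "width": finger opening in m; "gripper_force": force on a finger pad.
Only numpy, scipy, OpenCV 4.12 (cv2) and the standard library are available. Lean on these libraries where they do the work, as an engineer would, in place of code of your own. Each camera call takes 0.05 s, during which the arm holds its last target. There are 200 camera calls.

## Working session

There is one attempt and no reset: what is moved stays moved. The work goes in short steps, Python scripts to look and compute and a shell command to move; the robot and the scene stay as the last step left them, time stands still between calls to the robot, and variables do not carry over. Pictures are saved under pics/ and viewed, at most 14 in all, crops included, and the job is handed in when it is done.

```bash
mkdir -p pics; python3 - <<'E'
from station import status, optics, order, arm
import cv2,numpy as np
print(arm.tip_reach, status.get_state())
for n in ("top","side"):
    f=optics.grab_frame(n); cv2.imwrite(f"pics/{n}0.png",f["color"][:,:,::-1]); np.savez(f"{n}0.npz",**f)
    print(n,f["mtx"].round(1).tolist(),f["cam_to_world"].round(4).tolist())
E
```

```text
0.014 {'t': 0.0, 'q': array([-8.23895509e-01,  3.59395726e-01,  1.10774675e-02, -3.72202243e-04,
       -1.22406972e+00, -2.88095397e-01]), 'qd': array([ 0.00069385,  0.00109622, -0.00020045,  0.00078708,  0.00016131,
       -0.00072211]), 'joint_efforts': array([-1.61707278e-03, -5.82711732e+01,  2.93049073e+01,  6.99695528e+00,
        6.77060147e-03, -2.00475574e-04]), 'eef_pos': array([ 0.2987282 , -0.60479557,  0.23962106]), 'ee_rot': array([ 3.13996717e+00, -1.16805822e-04, -2.68291390e+00]), 'force': array([ 0.10190791, -0.05817369, -0.40711714]), 'moment': array([-0.00212057,  0.00703382, -0.04358818]), 'gripper_force': 0.0, 'width': 0.0880383014413655}
top [[484.6, 0.0, 317.4], [0.0, 484.6, 238.3], [0.0, 0.0, 1.0]] [[-0.0156, -0.9991, 0.0402, 0.502], [-0.9998, 0.0162, 0.0141, 0.0051], [-0.0147, -0.04, -0.9991, 1.1499], [0.0, 0.0, 0.0, 1.0]]
side [[609.4, 0.0, 321.4], [0.0, 609.4, 229.4], [0.0, 0.0, 1.0]] [[-0.9881, -0.0919, 0.1233, 0.3713], [-0.1534, 0.5273, -0.8358, 1.1574], [0.0118, -0.8447, -0.5351, 0.7653], [0.0, 0.0, 0.0, 1.0]]
```

View pics/top0.png

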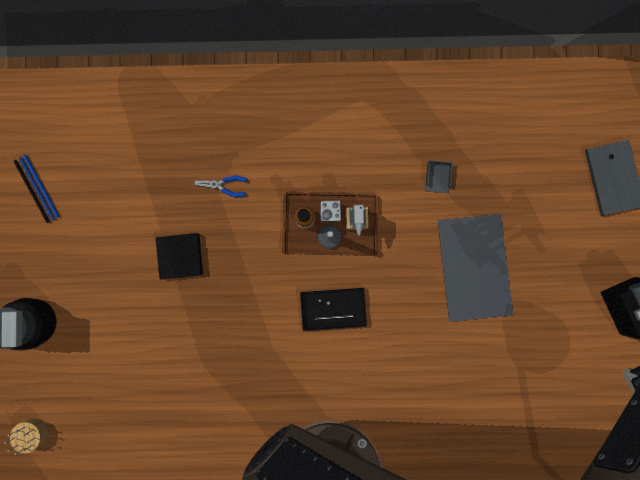

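View pics/side0.png

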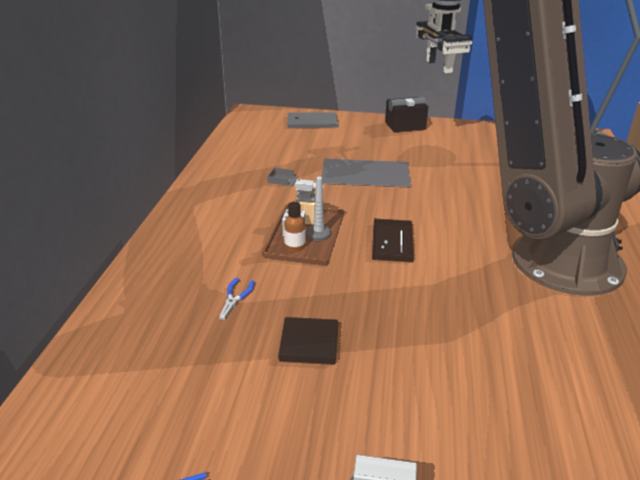

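Top view (up = +x, left = +y): the bottle is at (305,215), mandrel top at (331,235), anvil at (358,218) with its horn towards the robot, and the block at (331,210). The mat is on the right around (475,267) and the pad on the left around (180,256).

```bash
cat > h.py <<'E'
import numpy as np,cv2
from station import status,optics
def ray(f,u,v,z):
    K=f["mtx"];T=f["cam_to_world"];d=T[:3,:3]@np.linalg.inv(K)@[u,v,1];o=T[:3,3]
    return (o+d*(z-o[2])/d[2])[:3]
def proj(f,p):
    T=f["cam_to_world"];c=T[:3,:3].T@(np.array(p)-T[:3,3]);q=f["mtx"]@c;return q[:2]/q[2]
def shift(target,yaw=None):
    "tool shift mm and turn to reach world target (xyz of TCP), tool down"
    s=status.get_state();from scipy.spatial.transform import Rotation as R
    r=R.from_euler('xyz',s["ee_rot"]);d=r.inv().apply(np.array(target)-s["eef_pos"])*1000
    t=None if yaw is None else -((yaw-s["ee_rot"][2]+np.pi/2)%np.pi-np.pi/2)
    return d.round(1),t
E
python3 - <<'E'
from h import *
f=dict(np.load("top0.npz")); g=f["color"]
hsv=cv2.cvtColor(g,cv2.COLOR_RGB2HSV)
def rect(m,box,z,name):
    x0,y0,x1,y1=box;mm=np.zeros_like(m);mm[y0:y1,x0:x1]=m[y0:y1,x0:x1]
    c=max(cv2.findContours(mm,0,1)[0],key=cv2.contourArea);r=cv2.minAreaRect(c);
    b=np.array([ray(f,*p,z)[:2] for p in cv2.boxPoints(r)]);e=b[1]-b[0]
    print(name,r,b.mean(0).round(4),np.linalg.norm(b[1]-b[0]).round(3),np.linalg.norm(b[2]-b[1]).round(3),"yaw",np.arctan2(e[1],e[0]).round(3))
S,V=hsv[...,1],hsv[...,2]
rect(((V<70)&(S<120)).astype(np.uint8),(145,222,215,290),.02,"pad")
rect((S<90).astype(np.uint8),(425,200,525,335),.003,"mat")
c=cv2.resize(g[180:270,270:390],None,fx=6.4,fy=6.4,interpolation=cv2.INTER_CUBIC)
cv2.imwrite("pics/crop.png",c[:,:,::-1])
E
```

```text
pad ((178.6732635498047, 255.73268127441406), (42.1895751953125, 43.18461227416992), 84.2894058227539) [0.512  0.3462] 0.102 0.099 yaw -1.488
mat ((474.92303466796875, 267.4516296386719), (102.67450714111328, 64.12544250488281), 83.48019409179688) [ 0.4741 -0.3482] 0.151 0.241 yaw -1.473
```

View pics/crop.png

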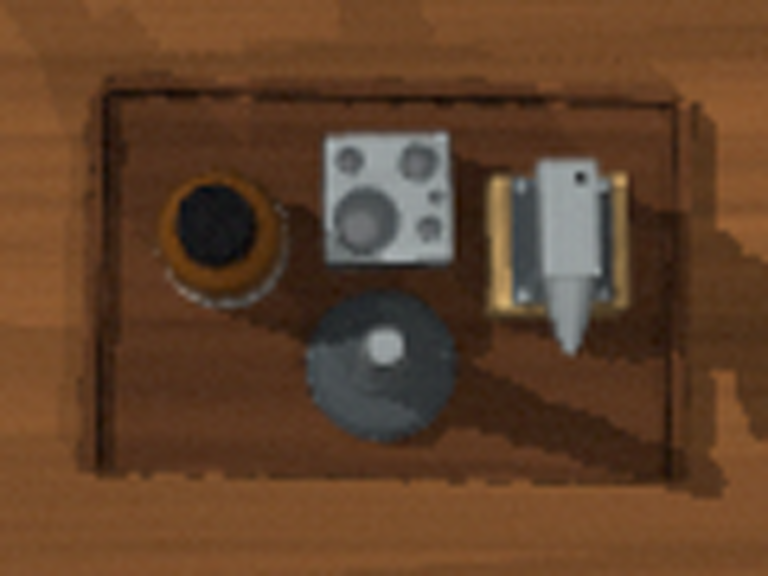

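```bash
python3 - <<'E'
from h import *
f=dict(np.load("top0.npz"))
P=lambda n,u,v,z:print(n,ray(f,270+u/6.4,180+v/6.4,z).round(4))
P("cap",216,226,.114);P("mtip",385,346,.153);P("mfoot",381,366,.019);P("block",389,199,.051)
P("bTL",324,134,.051);P("bTR",447,131,.051);P("bBL",327,265,.051);P("bBR",453,262,.051)
P("headback",567,160,.106);P("headfront",569,277,.106);P("horn",570,353,.103)
P("woodL",489,245,.062);P("woodR",629,245,.062);P("woodfront",558,314,.062)
print(shift([.54,.0,.24],-np.pi/2))
E
```

```text
cap [0.5935 0.0481 0.114 ]
mtip [ 0.5505 -0.0074  0.153 ]
mfoot [ 0.5497 -0.0075  0.019 ]
block [ 0.6077 -0.011   0.051 ]
bTL [0.6313 0.0118 0.051 ]
bTR [ 0.6316 -0.032   0.051 ]
bBL [0.5845 0.0114 0.051 ]
bBR [ 0.5849 -0.0333  0.051 ]
headback [ 0.6146 -0.0704  0.106 ]
headfront [ 0.575  -0.0703  0.106 ]
horn [ 0.5495 -0.0704  0.103 ]
woodL [ 0.5898 -0.0456  0.062 ]
woodR [ 0.589  -0.0948  0.062 ]
woodfront [ 0.5651 -0.0694  0.062 ]
(array([-4.841e+02,  4.355e+02,  3.000e-01]), np.float64(-1.1121119125529795))
```

```bash
python3 -c "
from h import *
print(shift([.5505,-.0074,.24],-np.pi/2))"
```

```text
(array([-4.903e+02,  4.242e+02,  3.000e-01]), np.float64(-1.1121119125529795))
```

```bash
python3 -m jog '[[1,[-49,42,0],-0.11],[1,[-98,85,0],-0.22],[1,[-147,127,0],-0.33],[1,[-196,170,0],-0.44],[1,[-245,212,0],-0.55],[1,[-294,255,0],-0.67],[1,[-343,297,0],-0.78],[1,[-392,339,0],-0.89],[1,[-441,382,0],-1.0],[1,[-490,424,0],-1.11],[1,[-490,424,0],-1.11],[1,[-490,424,0],-1.11],[1,[-490,424,0],-1.11],[1,[-490,424,0],-1.11]]' 40; python3 - <<'E'
from h import *
f=optics.grab_frame("wrist");cv2.imwrite("pics/w1.png",f["color"][:,:,::-1])
print(shift([.5505,-.0074,.115],-np.pi/2)); print(proj(f,[.5505,-.0074,.153]))
E
```

```text
t: 1.85
eef_pos: [0.55, -0.0092, 0.2406]
ee_rot: [3.142, -0.0, -1.575]
force: [-0.4, -0.1, 0.0]
width: 0.0878
gripper_force: 0.0
(array([ -1.7,  -0.4, 125.7]), np.float64(-0.0036846539887411822))
[317.288933   253.09089158]
```

View pics/w1.png

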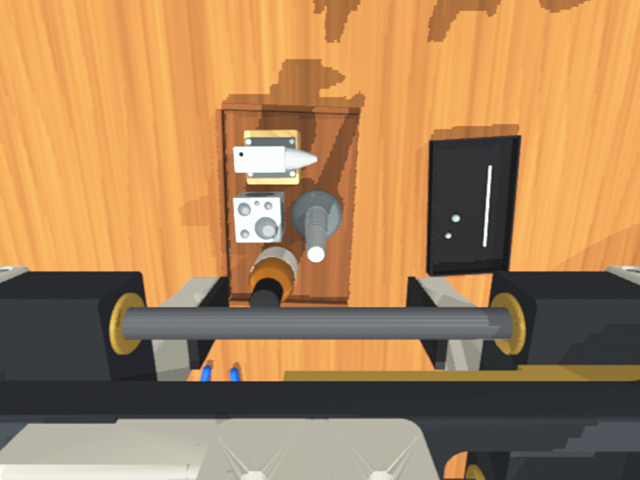

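The wrist view shows the mandrel tip at (317,254), where I predicted it, so the positions are good. Next: descend, grip and lift.

```bash
python3 -m jog '[[1,[-2,0,40],0],[1,[-2,0,80],0],[1,[-2,0,110],0],[1,[-2,0,125],0],[1,[-2,0,125],0],[1,[-2,0,125],0],[-1,[-2,0,125],0],[-1,[-2,0,125],0],[-1,[-2,0,125],0],[-1,[-2,0,125],0],[-1,[-2,0,125],0],[-1,[-2,0,125],0],[-1,[-2,0,125],0],[-1,[-2,0,125],0],[-1,[-2,0,125],0]]' 40; python3 -c "
from h import *
print(shift([.549,-.341,.115],-np.pi/2))"
```

```text
t: 3.78
eef_pos: [0.5505, -0.006, 0.1155]
ee_rot: [3.142, -0.0, -1.573]
force: [1.0, 0.1, -1.5]
width: 0.0156
gripper_force: 39.9
(array([335. ,   0.8,   0.5]), np.float64(-0.0020015314005941143))
```

```bash
python3 -m jog '[[-1,[0,0,-15],0],[-1,[0,0,-45],0],[-1,[0,0,-80],0],[-1,[0,0,-115],0],[-1,[5,0,-130],0],[-1,[25,0,-130],0],[-1,[60,0,-130],0],[-1,[100,0,-130],0],[-1,[140,0,-130],0],[-1,[180,0,-130],0],[-1,[220,0,-130],0],[-1,[260,0,-130],0],[-1,[295,0,-130],0],[-1,[320,0,-130],0],[-1,[335,0,-125],0],[-1,[335,0,-100],0],[-1,[335,0,-70],0],[-1,[335,0,-45],0]]' && python3 -m jog '[[-1,[0,0,15],0],[-1,[0,0,28],0],[-1,[0,0,36],0],[-1,[0,0,41],0],[-1,[0,0,44],0],[-1,[0,0,46],0],[-1,[0,0,47],0],[-1,[0,0,47],0],[-1,[0,0,47],0],[-1,[0,0,47],0]]'
```

```text
t: 6.02
eef_pos: [0.5485, -0.3408, 0.158]
ee_rot: [3.139, 0.001, -1.573]
force: [0.5, 0.2, -2.8]
width: 0.0155
gripper_force: 39.9
t: 7.28
eef_pos: [0.5498, -0.3411, 0.1137]
ee_rot: [-3.141, -0.0, -1.573]
force: [0.1, -0.1, -4.8]
width: 0.0154
gripper_force: 39.9
```

```bash
python3 -m jog '[[-1,[0,0,1],0],[-1,[0,0,1],0],[-0.5,[0,0,1],0],[0,[0,0,1],0],[0,[0,0,1],0],[0,[0,0,1],0],[0,[0,0,1],0],[0,[0,0,-20],0],[0,[0,0,-60],0],[0,[0,0,-100],0],[0,[0,0,-100],0],[0,[0,0,-100],0]]'; python3 -c "
from h import *
print(shift([.5935,.0481,.22],-np.pi))
f=optics.grab_frame('top');cv2.imwrite('pics/t2.png',f['color'][150:350,240:540,::-1])"
```

```text
t: 8.78
eef_pos: [0.5495, -0.3408, 0.2133]
ee_rot: [-3.142, 0.0, -1.573]
force: [-0.6, 0.4, -1.2]
width: 0.0442
gripper_force: 0.0
(array([-389. ,  -43.1,   -6.5]), np.float64(1.5686413089280782))
```

View pics/t2.png

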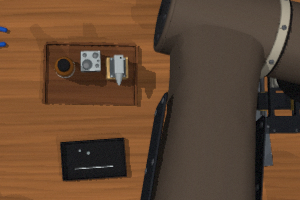

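The arm hides the mandrel in this view, and the other three are untouched. Moving on to the bottle.

```bash
python3 -m jog '[[1,[-20,0,-6],0.15],[1,[-60,0,-6],0.32],[1,[-105,0,-6],0.5],[1,[-150,-10,-6],0.68],[1,[-195,-20,-6],0.86],[1,[-240,-30,-6],1.04],[1,[-290,-40,-6],1.22],[1,[-340,-43,-6],1.4],[1,[-389,-43,-6],1.57],[1,[-389,-43,-6],1.57],[1,[-389,-43,-6],1.57],[1,[-389,-43,-6],1.57],[1,[-389,-43,-6],1.57]]'; python3 -c "
from h import *
print(shift([.5935,.0481,.095],-np.pi))
f=optics.grab_frame('wrist');g=f['color']
print(proj(f,[.5935,.0481,.114]),proj(f,[.474,-.348,0.]),proj(f,[.549,-.341,.15]))
cv2.imwrite('pics/w3.png',g[:,:,::-1])
"
```

```text
t: 10.45
eef_pos: [0.5935, 0.0469, 0.2194]
ee_rot: [-3.141, -0.0, 3.139]
force: [-0.5, -0.3, -0.2]
width: 0.0876
gripper_force: 0.0
(array([  0. ,   1.2, 124.4]), np.float64(-0.00214152077976415))
[318.79035651 243.00524975] [-86.96026929  95.06457854] [-311.778932    191.09318454]
```

View pics/w3.png

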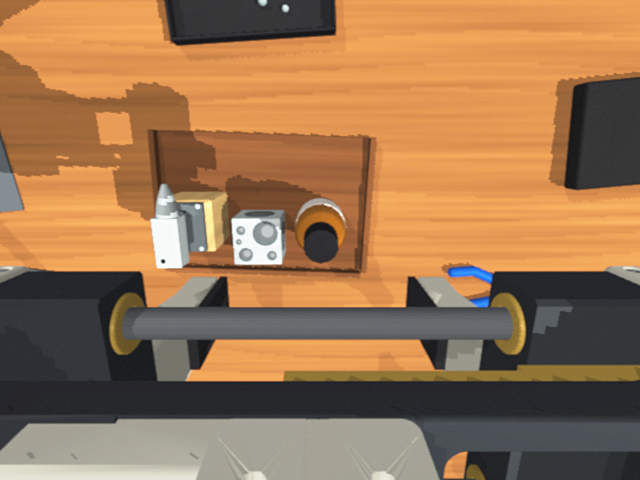

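The cap is centred near (321,245), against a prediction of (319,243). Descending to grip it.

```bash
python3 -m jog '[[1,[0,0,40],0],[1,[0,0,80],0],[1,[0,0,108],0],[1,[0,0,123],0],[1,[0,0,123],0],[1,[0,0,123],0],[-1,[0,0,123],0],[-1,[0,0,123],0],[-1,[0,0,123],0],[-1,[0,0,123],0],[-1,[0,0,123],0],[-1,[0,0,123],0],[-1,[0,0,123],0],[-1,[0,0,123],0]]' 25; python3 -c "
from h import *
print(shift([.474,-.348,.0955],-np.pi))"
```

```text
t: 12.25
eef_pos: [0.5935, 0.0479, 0.0965]
ee_rot: [3.142, -0.0, 3.14]
force: [-0.3, 0.7, -0.8]
width: 0.0265
gripper_force: 25.0
(array([ 119. , -396.1,    1. ]), np.float64(-0.0012254444414798726))
```

```bash
python3 -m jog '[[-1,[0,0,-15],0],[-1,[0,0,-45],0],[-1,[0,0,-80],0],[-1,[0,0,-115],0],[-1,[2,-5,-140],0],[-1,[8,-25,-140],0],[-1,[18,-60,-140],0],[-1,[30,-100,-140],0],[-1,[42,-140,-140],0],[-1,[54,-180,-140],0],[-1,[66,-220,-140],0],[-1,[78,-260,-140],0],[-1,[90,-300,-140],0],[-1,[102,-340,-140],0],[-1,[113,-375,-140],0],[-1,[119,-396,-130],0],[-1,[119,-396,-100],0],[-1,[119,-396,-70],0],[-1,[119,-396,-45],0]]' && python3 -m jog '[[-1,[0,0,15],0],[-1,[0,0,28],0],[-1,[0,0,36],0],[-1,[0,0,41],0],[-1,[0,0,44],0],[-1,[0,0,46],0],[-1,[0,0,47],0],[-1,[0,0,48],0],[-1,[0,0,48],0],[-1,[0,0,48],0],[-0.6,[0,0,48],0],[-0.2,[0,0,48],0],[0,[0,0,48],0],[0,[0,0,48],0],[0,[0,0,48],0],[0,[0,0,30],0],[0,[0,0,-20],0],[0,[0,0,-70],0],[0,[0,0,-70],0]]'; python3 -c "
from h import *
print(shift([.591,-.0703,.215],-np.pi))"
```

```text
t: 14.62
eef_pos: [0.4724, -0.3482, 0.1398]
ee_rot: [3.141, -0.002, 3.139]
force: [-0.1, -0.0, -1.2]
width: 0.0266
gripper_force: 25.0
t: 17.0
eef_pos: [0.4762, -0.3491, 0.2163]
ee_rot: [-3.138, 0.007, 3.141]
force: [-1.1, 0.0, -0.3]
width: 0.0439
gripper_force: 0.0
(array([-114.6,  278.9,    1.2]), np.float64(-0.0006678015444494534))
```

```bash
python3 -m jog '[[1,[0,0,-20],0],[1,[-15,40,-20],0],[1,[-35,90,-20],0],[1,[-60,145,-20],0],[1,[-85,200,-15],0],[1,[-105,250,-5],0],[1,[-117,279,0],0],[1,[-117,279,0],0],[1,[-117,279,0],0],[1,[-117,279,0],0]]'; python3 -c "
from h import *
print(shift([.591,-.0703,.096],-np.pi))
f=optics.grab_frame('wrist');g=f['color']
print(proj(f,[.6146,-.0703,.106]),proj(f,[.575,-.0703,.106]),proj(f,[.474,-.348,.11]),proj(f,[.549,-.341,.15]))
cv2.imwrite('pics/w4.png',g[:,:,::-1])
"
```

```text
t: 18.25
eef_pos: [0.5911, -0.07, 0.2116]
ee_rot: [-3.142, 0.0, 3.139]
force: [0.0, 0.4, 0.9]
width: 0.0877
gripper_force: 0.0
(array([ 1.000e-01, -3.000e-01,  1.156e+02]), np.float64(-0.0022390978775028714))
[316.86095618 272.35029719] [316.68729695 221.9104402 ] [-110.31847475   72.67745137] [-137.24456526  196.22305751]
```

View pics/w4.png

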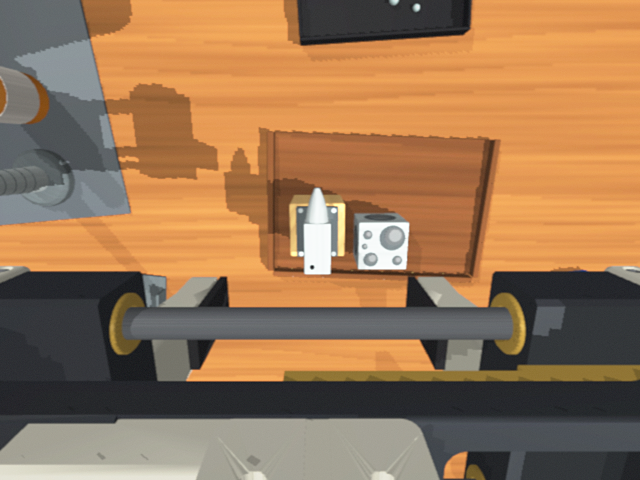

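The bottle and mandrel both stand on the mat. The anvil head runs from (317,273) to (317,223), as predicted. Gripping it.

```bash
python3 -m jog '[[1,[0,0,35],0],[1,[0,0,70],0],[1,[0,0,100],0],[1,[0,0,115],0],[1,[0,0,115],0],[1,[0,0,115],0],[-1,[0,0,115],0],[-1,[0,0,115],0],[-1,[0,0,115],0],[-1,[0,0,115],0],[-1,[0,0,115],0],[-1,[0,0,115],0],[-1,[0,0,115],0],[-1,[0,0,115],0],[-1,[0,0,115],0]]' 45; python3 -c "
from h import *
print(shift([.4,-.355,.0955],-np.pi))"
```

```text
t: 20.18
eef_pos: [0.5914, -0.0692, 0.0965]
ee_rot: [-3.142, -0.0, 3.14]
force: [0.6, 0.1, -1.4]
width: 0.0196
gripper_force: 45.0
(array([ 191. , -286.1,    1. ]), np.float64(-0.001239594188199078))
```

```bash
python3 -m jog '[[-1,[0,0,-15],0],[-1,[0,0,-45],0],[-1,[0,0,-80],0],[-1,[0,0,-115],0],[-1,[4,-6,-140],0],[-1,[16,-24,-140],0],[-1,[38,-57,-140],0],[-1,[62,-93,-140],0],[-1,[86,-129,-140],0],[-1,[110,-165,-140],0],[-1,[134,-201,-140],0],[-1,[158,-237,-140],0],[-1,[178,-267,-140],0],[-1,[191,-286,-135],0],[-1,[191,-286,-110],0],[-1,[191,-286,-80],0],[-1,[191,-286,-55],0],[-1,[191,-286,-45],0]]' && python3 -m jog '[[-1,[0,0,15],0],[-1,[0,0,28],0],[-1,[0,0,36],0],[-1,[0,0,41],0],[-1,[0,0,44],0],[-1,[0,0,46],0],[-1,[0,0,47],0],[-1,[0,0,48],0],[-1,[0,0,48],0],[-1,[0,0,48],0],[-0.6,[0,0,48],0],[-0.2,[0,0,48],0],[0,[0,0,48],0],[0,[0,0,48],0],[0,[0,0,48],0],[0,[0,0,30],0],[0,[0,0,-20],0],[0,[0,0,-70],0],[0,[0,0,-70],0]]'; python3 -c "
from h import *
print(shift([.608,-.011,.15],-np.pi))"
```

```text
t: 22.42
eef_pos: [0.3979, -0.3543, 0.1394]
ee_rot: [3.14, -0.004, 3.139]
force: [-0.7, -0.4, -3.7]
width: 0.0199
gripper_force: 45.0
t: 24.8
eef_pos: [0.4022, -0.3561, 0.216]
ee_rot: [-3.138, 0.007, 3.141]
force: [0.5, 0.0, -0.5]
width: 0.0439
gripper_force: 0.0
(array([-205.1,  345.5,   66.1]), np.float64(-0.0006499438671312419))
```

```bash
python3 -m jog '[[1,[0,0,-10],0],[1,[-25,40,-10],0],[1,[-55,95,-10],0],[1,[-90,150,-10],0],[1,[-125,205,-5],0],[1,[-155,260,5],0],[1,[-185,310,20],0],[1,[-207,345,40],0],[1,[-207,345,60],0],[1,[-207,345,66],0],[1,[-207,345,66],0],[1,[-207,345,66],0],[1,[-207,345,66],0]]'; python3 -c "
from h import *
print(shift([.608,-.011,.026],-np.pi))
f=optics.grab_frame('wrist');g=f['color']
print([proj(f,[.608+a,-.011+b,.051]).round() for a,b in((.022,.022),(.022,-.022),(-.022,.022),(-.022,-.022))])
t=optics.grab_frame('top');
cv2.imwrite('pics/w5.png',np.hstack([g,cv2.resize(t['color'][180:340,380:540],(480,480))])[:,:,::-1][::1,320-250:320-250+800] if 0 else np.hstack([g[150:390,160:480],cv2.resize(t['color'][190:350,400:560],(240,240))])[:,:,::-1])
"
```

```text
t: 26.42
eef_pos: [0.6078, -0.0105, 0.1466]
ee_rot: [3.141, 0.002, 3.14]
force: [0.2, 0.1, 0.4]
width: 0.0877
gripper_force: 0.0
(array([ -0. ,  -0.5, 120.6]), np.float64(-0.0018474441239231254))
[array([346., 275.]), array([287., 275.]), array([348., 217.]), array([285., 217.])]
```

View pics/w5.png

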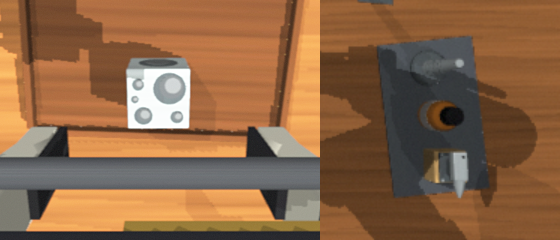

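Left crop: block top face spans (287–350, 221–280) in full-frame pixels, about 2 to 3 mm further back than predicted. Right crop: all three stand on the mat. Descending onto the block.

```bash
python3 -m jog '[[1,[-2,0,30],0],[1,[-2,0,60],0],[1,[-2,0,90],0],[1,[-2,0,108],0],[1,[-2,0,116],0],[1,[-2,0,119],0],[1,[-2,0,119],0],[1,[-2,0,119],0],[-1,[-2,0,119],0],[-1,[-2,0,119],0],[-1,[-2,0,119],0],[-1,[-2,0,119],0],[-1,[-2,0,119],0],[-1,[-2,0,119],0],[-1,[-2,0,119],0]]' 50; python3 -c "
from h import *
s=status.get_state();z=s['eef_pos'][2]
print(shift([.512+.001,.3462,z+.014],-np.pi+.083))"
```

```text
t: 28.4
eef_pos: [0.6095, -0.0101, 0.0265]
ee_rot: [3.142, -0.0, 3.14]
force: [0.3, 0.1, -0.6]
width: 0.0449
gripper_force: 50.0
(array([ 96.9, 356.2, -14. ]), np.float64(-0.084199702676516))
```

```bash
python3 -m jog '[[-1,[0,0,-12],0],[-1,[0,0,-35],0],[-1,[0,0,-65],0],[-1,[2,6,-85],-0.01],[-1,[7,25,-85],-0.02],[-1,[17,60,-85],-0.03],[-1,[28,100,-85],-0.04],[-1,[39,140,-85],-0.05],[-1,[50,180,-85],-0.06],[-1,[61,220,-85],-0.07],[-1,[72,260,-85],-0.08],[-1,[83,300,-85],-0.084],[-1,[92,335,-85],-0.084],[-1,[98,356,-80],-0.084],[-1,[98,356,-60],-0.084],[-1,[98,356,-45],-0.084],[-1,[98,356,-35],-0.084],[-1,[98,356,-35],-0.084]]'; python3 -c "
from h import *
f=optics.grab_frame('wrist');g=f['color']
print([proj(f,[.512,.3462,.02]).round()])
cv2.imwrite('pics/w6.png',g[:,:,::-1])
"
```

```text
t: 30.65
eef_pos: [0.5116, 0.345, 0.0605]
ee_rot: [-3.14, -0.002, -3.06]
force: [0.5, 0.9, -8.1]
width: 0.0447
gripper_force: 50.0
[array([319., 275.])]
```

View pics/w6.png

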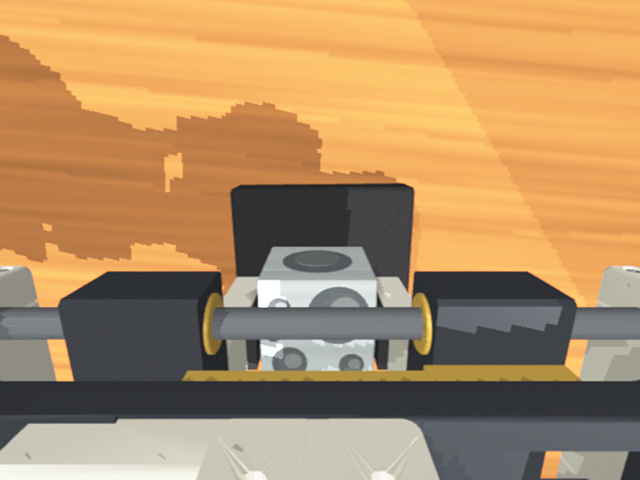

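The pad's near edge spans columns 233–413 and the block 259–376, so it is square and about 2 mm off to the left. I'll correct by +2 mm and lower it.

```bash
python3 -m jog '[[-1,[0,2,8],0],[-1,[0,2,14],0],[-1,[0,2,17],0],[-1,[0,2,19],0],[-1,[0,2,20],0],[-1,[0,2,21],0],[-1,[0,2,21],0],[-1,[0,2,21],0],[-0.1,[0,2,21],0],[0.3,[0,2,21],0],[0.6,[0,2,21],0],[0.6,[0,2,21],0],[0.6,[0,2,21],0],[0.6,[0,2,5],0],[0.6,[0,2,-30],0],[0.6,[0,2,-80],0],[0.6,[0,2,-140],0],[0.6,[0,2,-155],0]]'; python3 -c "
from h import *
print(shift([.400,-.355,.22],-np.pi))
"
```

```text
t: 32.95
eef_pos: [0.5134, 0.3493, 0.2229]
ee_rot: [3.136, 0.007, -3.058]
force: [-1.0, 0.1, 0.0]
width: 0.0705
gripper_force: 0.0
(array([ 171.7, -692.4,   -2. ]), np.float64(0.08339108222049596))
```

```bash
python3 -m jog '[[1,[12,-50,-2],0.01],[1,[24,-100,-2],0.02],[1,[37,-150,-2],0.03],[1,[49,-200,-2],0.04],[1,[62,-250,-2],0.05],[1,[74,-300,-2],0.06],[1,[87,-350,-2],0.07],[1,[99,-400,-2],0.083],[1,[112,-450,-2],0.083],[1,[124,-500,-2],0.083],[1,[136,-550,-2],0.083],[1,[149,-600,-2],0.083],[1,[161,-650,-2],0.083],[1,[172,-692,-2],0.083],[1,[172,-692,-2],0.083],[1,[172,-692,-2],0.083],[1,[172,-692,-2],0.083],[1,[172,-692,-2],0.083]]'; python3 -c "
from h import *
print(shift([.400,-.355,.0945],-np.pi))
f=optics.grab_frame('wrist');g=f['color'];t=optics.grab_frame('top')
print([proj(f,[.4+a,-.355,.103]).round() for a in (.024,0,-.016)],ray(t,180,256,.065))
cv2.imwrite('pics/w7.png',np.hstack([g[100:340,160:480],cv2.resize(t['color'][216:296,140:220],(240,240))])[:,:,::-1])
m=cv2.cvtColor(t['color'],cv2.COLOR_RGB2HSV)[216:296,140:220,2]>120
c=cv2.cvtColor(t['color'],cv2.COLOR_RGB2HSV)[216:296,140:220,1]<60
k=max(cv2.findContours((m&c).astype(np.uint8),0,1)[0],key=cv2.contourArea);r=cv2.minAreaRect(k);print(r,ray(t,r[0][0]+140,r[0][1]+216,.065))
"
```

```text
t: 35.2
eef_pos: [0.398, -0.3551, 0.2189]
ee_rot: [-3.141, 0.001, -3.14]
force: [0.3, 0.9, -0.2]
width: 0.0878
gripper_force: 0.0
(array([-2.000e+00,  1.000e-01,  1.244e+02]), np.float64(0.0012024712263181137))
[array([317., 271.]), array([317., 242.]), array([317., 222.])] [0.51089924 0.32960995 0.065     ]
((31.89344596862793, 39.82787322998047), (19.37464714050293, 19.37464714050293), 84.80557250976562) [0.51157275 0.34790518 0.065     ]
```

View pics/w7.png

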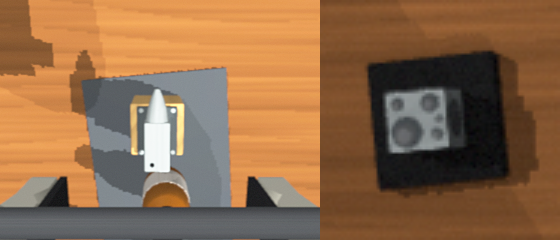

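The block is centred on the pad to about 2 mm and square. The anvil head is at (317, 222–272), as predicted. Gripping it to bring it back.

```bash
python3 -m jog '[[1,[-2,0,35],0],[1,[-2,0,75],0],[1,[-2,0,110],0],[1,[-2,0,125],0],[1,[-2,0,125],0],[1,[-2,0,125],0],[-1,[-2,0,125],0],[-1,[-2,0,125],0],[-1,[-2,0,125],0],[-1,[-2,0,125],0],[-1,[-2,0,125],0],[-1,[-2,0,125],0],[-1,[-2,0,125],0],[-1,[-2,0,125],0],[-1,[-2,0,125],0]]' 45; python3 -c "
from h import *
print(shift([.5912,-.0698,.0965],-np.pi))"
```

```text
t: 37.17
eef_pos: [0.3996, -0.3558, 0.0935]
ee_rot: [3.141, -0.0, 3.141]
force: [-0.2, 1.8, -0.2]
width: 0.02
gripper_force: 45.0
(array([-191.5,  286. ,   -2.9]), np.float64(-0.00018078273535149236))
```

```bash
python3 -m jog '[[-1,[0,0,-15],0],[-1,[0,0,-45],0],[-1,[0,0,-80],0],[-1,[0,0,-115],0],[-1,[-4,6,-140],0],[-1,[-16,24,-140],0],[-1,[-38,57,-140],0],[-1,[-62,93,-140],0],[-1,[-86,129,-140],0],[-1,[-110,165,-140],0],[-1,[-134,201,-140],0],[-1,[-158,237,-140],0],[-1,[-178,267,-140],0],[-1,[-191,286,-135],0],[-1,[-191,286,-110],0],[-1,[-191,286,-80],0],[-1,[-191,286,-55],0],[-1,[-191,286,-45],0]]' && python3 -m jog '[[-1,[0,0,15],0],[-1,[0,0,28],0],[-1,[0,0,35],0],[-1,[0,0,38],0],[-1,[0,0,40],0],[-1,[0,0,41],0],[-1,[0,0,42],0],[-1,[0,0,42],0],[-1,[0,0,42],0],[-0.6,[0,0,42],0],[-0.2,[0,0,42],0],[0,[0,0,42],0],[0,[0,0,42],0],[0,[0,0,42],0],[0,[0,0,25],0],[0,[0,0,-20],0],[0,[0,0,-75],0],[0,[0,0,-75],0],[0,[0,0,-75],0]]'; python3 -c "
from h import *
print(shift([.474,-.348,.22],-np.pi))"
```

```text
t: 39.42
eef_pos: [0.5894, -0.0703, 0.137]
ee_rot: [-3.141, -0.003, 3.141]
force: [0.6, -0.7, -4.3]
width: 0.0194
gripper_force: 45.0
t: 41.8
eef_pos: [0.5905, -0.0698, 0.2145]
ee_rot: [3.141, 0.001, 3.141]
force: [0.5, -0.9, 0.0]
width: 0.0435
gripper_force: 0.0
(array([ 116.5, -278.2,   -5.8]), np.float64(-0.00028823411211931216))
```

```bash
python3 -m jog '[[1,[20,-45,-6],0],[1,[40,-95,-6],0],[1,[63,-150,-6],0],[1,[86,-205,-6],0],[1,[106,-255,-6],0],[1,[117,-278,-6],0],[1,[117,-278,-6],0],[1,[117,-278,-6],0],[1,[117,-278,-6],0],[1,[117,-278,-6],0]]'; python3 -c "
from h import *
print(shift([.474,-.348,.0935],-np.pi))
f=optics.grab_frame('wrist');g=f['color'];t=optics.grab_frame('top')
print(proj(f,[.474,-.348,.111]).round())
cv2.imwrite('pics/w8.png',np.hstack([g[100:340,160:480],cv2.resize(t['color'][180:260,270:390],(360,240))])[:,:,::-1])"
```

```text
t: 43.05
eef_pos: [0.4741, -0.3471, 0.2196]
ee_rot: [3.142, 0.0, -3.14]
force: [0.3, 0.2, -1.4]
width: 0.0877
gripper_force: 0.0
(array([ 1.000e-01, -9.000e-01,  1.261e+02]), np.float64(0.0011436834952958108))
[316. 242.]
```

View pics/w8.png

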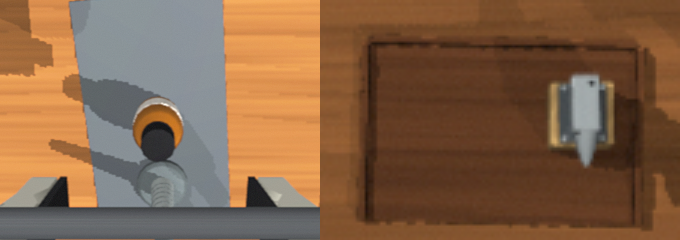

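The anvil is back on its spot, with the horn tip at the same pixel (359,235) as at the start. The cap is at (317,241), as predicted.

```bash
python3 -m jog '[[1,[0,-1,40],0],[1,[0,-1,80],0],[1,[0,-1,110],0],[1,[0,-1,126],0],[1,[0,-1,126],0],[1,[0,-1,126],0],[-1,[0,-1,126],0],[-1,[0,-1,126],0],[-1,[0,-1,126],0],[-1,[0,-1,126],0],[-1,[0,-1,126],0],[-1,[0,-1,126],0],[-1,[0,-1,126],0],[-1,[0,-1,126],0]]' 25; python3 -c "
from h import *
print(shift([.5935,.0480,.0965],-np.pi))"
```

```text
t: 44.9
eef_pos: [0.4735, -0.3489, 0.0934]
ee_rot: [3.141, -0.0, 3.141]
force: [0.0, -0.2, -0.7]
width: 0.0265
gripper_force: 25.0
(array([-119.9,  396.9,   -3. ]), np.float64(-0.0002507628052237365))
```

```bash
python3 -m jog '[[-1,[0,0,-15],0],[-1,[0,0,-45],0],[-1,[0,0,-80],0],[-1,[0,0,-115],0],[-1,[-2,5,-140],0],[-1,[-8,25,-140],0],[-1,[-18,60,-140],0],[-1,[-30,100,-140],0],[-1,[-42,140,-140],0],[-1,[-54,180,-140],0],[-1,[-66,220,-140],0],[-1,[-78,260,-140],0],[-1,[-90,300,-140],0],[-1,[-102,340,-140],0],[-1,[-113,375,-140],0],[-1,[-120,397,-130],0],[-1,[-120,397,-100],0],[-1,[-120,397,-70],0],[-1,[-120,397,-45],0]]' && python3 -m jog '[[-1,[0,0,15],0],[-1,[0,0,28],0],[-1,[0,0,35],0],[-1,[0,0,38],0],[-1,[0,0,40],0],[-1,[0,0,41],0],[-1,[0,0,42],0],[-1,[0,0,42],0],[-1,[0,0,42],0],[-0.6,[0,0,42],0],[-0.2,[0,0,42],0],[0,[0,0,42],0],[0,[0,0,42],0],[0,[0,0,42],0],[0,[0,0,25],0],[0,[0,0,-20],0],[0,[0,0,-85],0],[0,[0,0,-85],0],[0,[0,0,-85],0]]'; python3 -c "
from h import *
print(shift([.549,-.341,.24],-np.pi/2))"
```

```text
t: 47.28
eef_pos: [0.593, 0.0478, 0.1373]
ee_rot: [-3.141, -0.001, 3.141]
force: [0.8, 0.2, -1.5]
width: 0.0267
gripper_force: 25.0
t: 49.65
eef_pos: [0.5937, 0.0482, 0.2249]
ee_rot: [3.141, 0.002, 3.141]
force: [-0.8, 0.2, -0.3]
width: 0.0434
gripper_force: 0.0
(array([  44.6, -389.2,  -15.6]), np.float64(1.5704791012446755))
```

```bash
python3 -m jog '[[1,[5,-40,-15],-0.15],[1,[10,-85,-15],-0.32],[1,[15,-130,-15],-0.5],[1,[20,-175,-15],-0.68],[1,[25,-220,-15],-0.86],[1,[30,-265,-15],-1.04],[1,[35,-310,-15],-1.22],[1,[40,-350,-15],-1.4],[1,[45,-389,-15],-1.57],[1,[45,-389,-15],-1.57],[1,[45,-389,-15],-1.57],[1,[45,-389,-15],-1.57],[1,[45,-389,-15],-1.57]]'; python3 -c "
from h import *
print(shift([.549,-.341,.1125],-np.pi/2))
f=optics.grab_frame('wrist');g=f['color'];t=optics.grab_frame('top')
print(proj(f,[.549,-.341,.15]).round())
cv2.imwrite('pics/w9.png',np.hstack([g[100:340,160:480],cv2.resize(t['color'][180:260,270:390],(360,240))])[:,:,::-1])"
```

```text
t: 51.28
eef_pos: [0.5488, -0.3401, 0.2386]
ee_rot: [-3.142, 0.0, -1.571]
force: [-1.1, -0.5, -0.5]
width: 0.0876
gripper_force: 0.0
(array([  0.9,  -0.2, 126.1]), np.float64(-0.00033874561806901404))
[318. 249.]
```

View pics/w9.png

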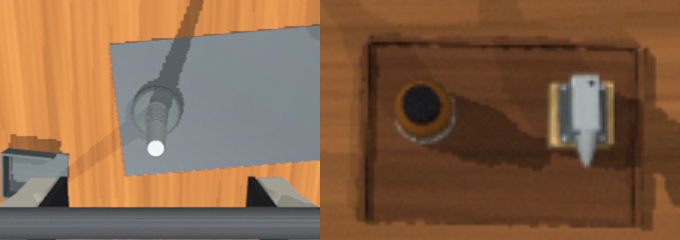

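The bottle is back on its spot: cap at (303,215), against (304,215) at the start. The mandrel tip is at (315,248), predicted (318,249).

```bash
python3 -m jog '[[1,[1,0,40],0],[1,[1,0,80],0],[1,[1,0,110],0],[1,[1,0,126],0],[1,[1,0,126],0],[1,[1,0,126],0],[-1,[1,0,126],0],[-1,[1,0,126],0],[-1,[1,0,126],0],[-1,[1,0,126],0],[-1,[1,0,126],0],[-1,[1,0,126],0],[-1,[1,0,126],0],[-1,[1,0,126],0],[-1,[1,0,126],0]]' 40; python3 -c "
from h import *
print(shift([.5502,-.0070,.1155],-np.pi/2))"
```

```text
t: 53.25
eef_pos: [0.5486, -0.3419, 0.1125]
ee_rot: [3.142, 0.0, -1.572]
force: [0.1, 0.5, -0.9]
width: 0.0155
gripper_force: 39.9
(array([-334.9,   -1.3,   -3. ]), np.float64(-0.0009964072018213699))
```

```bash
python3 -m jog '[[-1,[0,0,-15],0],[-1,[0,0,-45],0],[-1,[0,0,-80],0],[-1,[0,0,-115],0],[-1,[-5,0,-132],0],[-1,[-25,0,-132],0],[-1,[-60,0,-132],0],[-1,[-100,0,-132],0],[-1,[-140,0,-132],0],[-1,[-180,0,-132],0],[-1,[-220,-1,-132],0],[-1,[-260,-1,-132],0],[-1,[-295,-1,-132],0],[-1,[-320,-1,-132],0],[-1,[-335,-1,-125],0],[-1,[-335,-1,-100],0],[-1,[-335,-1,-70],0],[-1,[-335,-1,-45],0]]' && python3 -m jog '[[-1,[0,0,15],0],[-1,[0,0,28],0],[-1,[0,0,35],0],[-1,[0,0,38],0],[-1,[0,0,40],0],[-1,[0,0,41],0],[-1,[0,0,42],0],[-1,[0,0,42],0],[-1,[0,0,42],0],[-0.6,[0,0,42],0],[-0.2,[0,0,42],0],[0,[0,0,42],0],[0,[0,0,42],0],[0,[0,0,42],0],[0,[0,0,25],0],[0,[0,0,-20],0],[0,[0,0,-70],0],[0,[0,0,-110],0],[0,[0,0,-120],0]]' && python3 -m jog '[[0,[50,0,0],0],[0,[100,0,0],0],[0,[150,0,0],0],[0,[200,0,0],0],[0,[250,0,0],0],[0,[300,0,0],0],[0,[300,0,0],0],[0,[300,0,0],0],[0,[300,0,0],0]]'; python3 -c "
from h import *
t=optics.grab_frame('top')
cv2.imwrite('pics/t9.png',cv2.resize(t['color'][170:290,140:400],(780,360),interpolation=cv2.INTER_CUBIC)[:,:,::-1])"
```

```text
t: 55.5
eef_pos: [0.5485, -0.0069, 0.1551]
ee_rot: [3.139, -0.0, -1.572]
force: [0.5, 0.5, -3.5]
width: 0.0152
gripper_force: 39.9
t: 57.88
eef_pos: [0.5511, -0.0068, 0.2807]
ee_rot: [-3.137, 0.001, -1.572]
force: [0.6, 0.6, -1.1]
width: 0.0439
gripper_force: 0.0
t: 59.0
eef_pos: [0.5497, -0.306, 0.2774]
ee_rot: [3.141, 0.0, -1.571]
force: [0.5, 0.1, -1.9]
width: 0.0437
gripper_force: 0.0
```

View pics/t9.png

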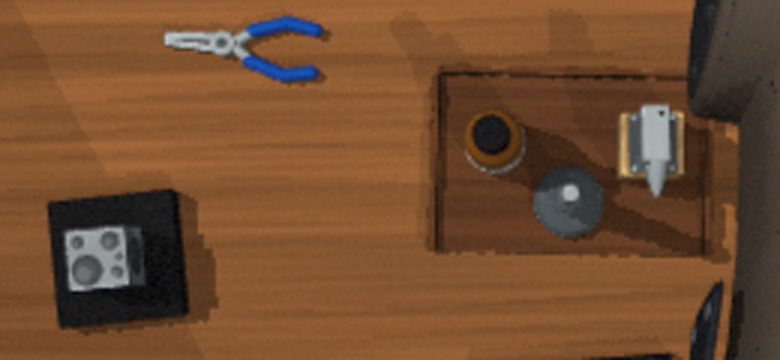

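The mandrel tip is at full-frame (330,234), the same as at the start. The block is square on the pad and nothing is touching the robot, so I'm handing in.

```bash
python3 -c "
from station import order
print(order.job_done())"
```

```text
the job is handed in; nothing more can be done
None
```

I handed the job in at about 59 s of the 141 s allowed; the system gave no verdict. By my last camera check, the doming block is square and about 2 mm off the pad's centre, and the bottle, mandrel and anvil are upright within a pixel (about 2–3 mm) of where they started.

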